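# Hold a cuvette in the photometer's light path by its frosted faces

## Task

Slide the jaw of the grey fixture fully back to bare the cuvette's second frosted face and leave it back, then grip the cuvette by its two frosted faces only (never the clear glass or the blue stopper) and lift it out. Hold it still and upright in the photometer's light path, midway between lamp and detector, with the beam passing squarely through both clear faces at the middle of the lower half of the glass. The program finishes while the gripper still holds the cuvette there, clear of everything else; keep it upright all the way, do not bump the photometer and leave the other things on the bench alone.

Things in the scene. Friction and masses are not known exactly. Their poses are not given: they have to be found in the camera images.
- fixture: grey slide-jaw fixture, fixed; base 80 (x) x 170 (y) x 20 mm high. Origin: centre of its underside; slide along its y. The cuvette stands on the base at fixture y = -45 mm: on its -y side a low fixed jaw (50 mm wide, y -73 to -61, top 34 mm above the bench), at its x sides two low cheeks (top 28 mm, 2 mm clearance to the glass), on its +y side the sliding jaw
- jaw (a joint): travel of the sliding jaw along the fixture's +y, m: 0 closed (jaw face about 2.5 mm from the cuvette), 0.05 fully back (end stop). Stays where left; friction about 2 N. The jaw plate is 40 mm wide in x, 10 mm thick, top 81 mm above the bench, and hides the frosted face
- jaw_grip (a point): point on the orange grip post of the sliding jaw, 13 mm below the post's top: post 16 x 16 mm, free from 31 to 75 mm above the bench. It stands 39 mm behind the jaw's face (26 mm free space between plate and post; nothing tall at its fixture x sides). Axes as the fixture's
- cuvette: loose upright glass cuvette, 22 (x) x 28 (y) mm, glass 64 mm high, blue stopper on top (18 mm diameter, 10 mm high); about 80 g. Origin: centre of its underside, standing 20 mm above the bench. Its faces towards +x and -x are clear, those towards +y and -y frosted white. Its y lies along the fixture's y at the start
- frosted_a: frosted white face of the cuvette at its +y side (20 mm wide, from 4 to 64 mm above the cuvette's underside); same origin and axes as the cuvette; behind the sliding jaw at the start
- frosted_b: the like frosted white face at the cuvette's -y side; its lowest 14 mm are behind the fixed jaw; same origin and axes as the cuvette
- cuvette_clear: the clear glass of the cuvette, whose faces look to its +x and -x; must not be touched by the fingers; same origin and axes as the cuvette
- stopper: blue stopper on the cuvette; must not be touched by the fingers; same origin and axes as the cuvette
- window (a point): the point inside the cuvette that belongs in the beam: on its axis, 24 mm above its underside (middle of the lower half of the glass); axes as the cuvette's
- photometer: open photometer, fixed: black base 100 (x) x 200 (y) x 15 mm high, white lamp tower at its -y end, blue detector tower at its +y end (each 64 x 52 mm, top 107 mm above the bench) with dark round snouts (24 mm diameter) at beam height; empty 76 mm gap between the snouts. Origin: centre of the base's underside; the light beam (8 mm wide) runs along its y
- beam (a point): middle of the light beam, midway between the two snouts, 70 mm above the bench; axes as the photometer's (beam along y)
- flange_cap_a: bystander: steel flange cap, 44 mm diameter, 18 mm high; origin: centre of its underside
- flange_cap_b: bystander: the second flange cap, alike
- bung: bystander: red rubber bung, 30 mm diameter, 26 mm high; origin: centre of its underside
- ampoule_holder: bystander: green glass ampoule holder 50 x 110 x 35 mm with two amber ampoules, 72 mm high in all; origin: centre of its underside
- coil: bystander: copper condensing coil, 64 mm diameter, 70 mm high; origin: centre of its underside
- sample_jar: bystander: jar 54 mm diameter, 75 mm high; origin: centre of its underside
Not all that is in view belongs to the job. Leave any brown or green look-alike of the fixture alone. Of the things that look like the cuvette, the larger one is meant.

How it is judged:
By the outcome, as a careful person would: the job done as asked, in the order asked, and still so for the second after the job is handed in, while the arm keeps its last pose, push and grip.
It also fails if it takes over 51 s, if anything falls off the work surface, if the arm or the gripper's body presses on something with over 40 N, if the wrist force passes 120 N, or if a joint passes its speed limit or range.

## Robot

A 6-joint arm with a two-finger parallel gripper is mounted at the origin on the work surface. World frame = base frame: x ahead of the robot, y to its left, z up, the work surface at z = 0. Lengths are in mm, angles in rad, forces in N, time in s.
With the tool pointing down it reaches from about 300 to 775 mm from the base axis. Payload 14.6 kg.
Tool frame: the origin (TCP) lies between the finger pads; the fingertips stand 25 mm ahead of it and the grasp point (between the pads) lies 6 mm ahead of it; z points along the fingers, y is the line along which they close (so a half turn about z gives the same grasp; the last joint's range is limited). The gripper opens to 94 mm and grips with 3 to 60 N. Pads are 16 mm wide; open, the fingers measure 119 mm over their backs; the gripper's body (75 mm by 177 mm) begins 78 mm behind the grasp point.
Start: joints at [-1.306, 0.3, 1.521, -0, 1.321, -0.067], TCP at [179.153, -519.994, 230.446] pointing down, gripper open.
Joint ranges: [-3.03, 3.03], [-0.79, 2.21], [0.23, 2.52], [-1.04, 4.18], [0, 3.07], [-2.55, 2.55]. Speed limits (rad/s): [2.22, 2.22, 2.57, 3.14, 3.14, 3.14].

## Interface

Orientations are given as a 3x3 rotation matrix whose columns are the frame's x, y, z axes.
In Python, from plant import ctrl gives the robot as it stands.
- The arm moves only by the tool play_rows, never from a script. Its argument "rows" is a list of rows, each an object with "dp": the shift along the tool's x, y, z each as a share of 60 mm, from -1 to 1, a list of three; "rotation": the turn, a rotation vector about the tool's x, y, z each as a share of 60 degrees, from -1 to 1, a list of three; "grip": the opening, from -1 (shut) to 1 (fully open). In form: [{"dp": [dx, dy, dz], "rotation": [ax, ay, az], "grip": grip}, ...]. A call has 1 to 20 rows; each row shifts and turns the commanded pose from where the row before left it, along the tool's axes as they then stand; what a row does not reach is not made up. A row lasts 1/8 s, in which the tool goes at most 62.5 mm and 10.7 degrees, less where a joint would pass 70% of its speed; a pose out of reach is approached as far as the arm can. A call with a number of a shift or a turn outside -1 to 1 is refused whole. A call with a gripper value outside its range is refused whole. The fingers move at their own pace and stop on an object; "squeeze" is the grip in N (left out, the last holds). Time passes only in rows, so rows that do not move let the fingers close. It gives the time, the measured TCP pose, the force, the opening and the grip force at its end, in the units of the state.
- ctrl.observe(): the state, without advancing time (a new reading comes with each control period).
- ctrl.capture(name): name is "side" or "top" or "wrist"; returns a dict with "pixels" (480x640x3 uint8, red, green, blue), "fx", "fy", "cx", "cy" (pixels), "position" and "attitude" of the camera in the world. Camera axes: x right, y down, z forward; pixel columns grow to the right and rows downward; lengths in mm; the calibration is good to about 2 mm. The wrist camera is an equidistant fisheye: a pixel r from the principal point sees the ray r / f radians off the axis. A picture is of the moment at which its call begins. There is no depth.
- ctrl.hand_in(): hands the job in; it is judged then, once.
The state is a dict: "time_s": time; "joints": joint angles; "qvel": joint speeds; "joint_torque": joint torques, N m; "eef_pos": TCP position; "tcp_rot": TCP orientation; "force": force on the tool from outside, world axes, zero at the start; "moment": the same for the moment, N m; "grip_width": finger opening in mm; "grip_force": force on a finger pad.
Only numpy, scipy, OpenCV 4.12 (cv2) and the standard library are available. Lean on these libraries where they do the work, as an engineer would, in place of code of your own. Each camera call takes 0.05 s, during which the arm holds its last target. There are 200 camera calls.

## Working session

There is one attempt and no reset: what is moved stays moved. The work goes in short steps, Python scripts to look and compute and a tool call to move; the robot and the scene stay as the last step left them, time stands still between calls to the robot, and variables do not carry over. Pictures are saved under pics/ and viewed, at most 10 in all, crops included, and the job is handed in when it is done.

Besides the shell and the picture viewer there is one more tool, called after "Emit:" as name(argument=value, ...) on one line, values as JSON. play_rows: Moves the arm, as the interface text tells. Shift numbers are shares of 60 mm and turn numbers shares of 60 degrees, none past 1 either way. Its arguments: {"type":"object","properties":{"rows":{"type":"array","items":{"type":"object","properties":{"dp":{"type":"array","items":{"type":"number"}},"rotation":{"type":"array","items":{"type":"number"}},"grip":{"type":"number"}}}},"squeeze":{"type":"number"}},"required":["rows"]}

```bash
ls; mkdir -p pics
cat > h.py <<'E'
import numpy as np, cv2, json, pickle
from plant import ctrl
def snap(n,name):
    c=ctrl.capture(n); cv2.imwrite(f'pics/{name}.png',c['pixels'][:,:,::-1]); pickle.dump(c,open(f'pics/{name}.pkl','wb')); return c
def load(name): return pickle.load(open(f'pics/{name}.pkl','rb'))
def ray(c,u,v,fish=False):
    x=(u-c['cx'])/c['fx']; y=(v-c['cy'])/c['fy']
    if fish:
        r=np.hypot(x,y); d=np.array([x/r*np.sin(r),y/r*np.sin(r),np.cos(r)])
    else: d=np.array([x,y,1.])
    return np.array(c['position']),np.array(c['attitude'])@d
def atz(c,u,v,z,fish=False):
    p,d=ray(c,u,v,fish); return p+d*(z-p[2])/d[2]
def proj(c,P):
    q=np.array(c['attitude']).T@(np.array(P)-np.array(c['position'])); return q[0]/q[2]*c['fx']+c['cx'],q[1]/q[2]*c['fy']+c['cy']
E
python3 - <<'E'
from h import *
for n in ('top','side'):
    c=snap(n,n+'0'); print(n,c['position'],np.round(c['attitude'],3),c['fx'],c['cx'],c['cy'])
s=ctrl.observe();print(s)
E
```

```text
pics
top [ 259.8092712  -109.3203912  1390.32564471] [[-0.041 -0.978  0.202]
 [-0.999  0.04  -0.012]
 [ 0.003 -0.202 -0.979]] 621.3559241084155 316.59065626782564 238.14786952395542
side [513.18588522 512.28647655 815.36051785] [[-0.999 -0.034  0.037]
 [-0.05   0.757 -0.652]
 [-0.006 -0.653 -0.758]] 523.8236905413382 317.18179201945935 247.65877765808787
{'time_s': 0.1, 'joints': array([-1.30559007e+00,  3.00418290e-01,  1.52150881e+00,  1.42365929e-05,
        1.32067920e+00, -6.66239487e-02]), 'qvel': array([-1.01920283e-05,  1.31202056e-03, -8.50591384e-04, -1.12861085e-03,
        4.47929262e-04, -2.16101298e-03]), 'joint_torque': array([ 1.53538567e-03, -5.32643974e+01, -3.53280723e+01,  7.09672831e-02,
        2.35823379e-02, -8.13654287e-05]), 'eef_pos': array([ 179.11090422, -519.80616554,  229.94585048]), 'tcp_rot': array([[ 9.45448853e-01,  3.25770475e-01, -2.52374702e-04],
       [ 3.25770563e-01, -9.45448347e-01,  9.81826477e-04],
       [ 8.12428335e-05, -1.01048297e-03, -9.99999486e-01]]), 'force': array([-0.71750183, -0.03043429, -0.18845618]), 'moment': array([-0.03016725, -0.06941763,  0.03802165]), 'grip_force': 0.0, 'grip_width': 93.92679191705447}
```

View pics/top0.png

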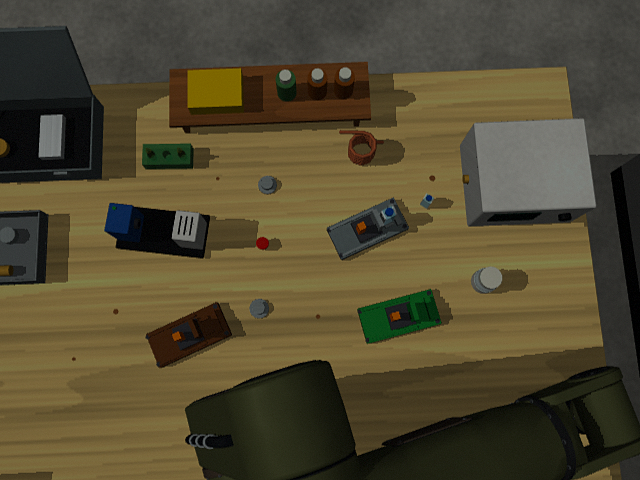

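View pics/side0.png

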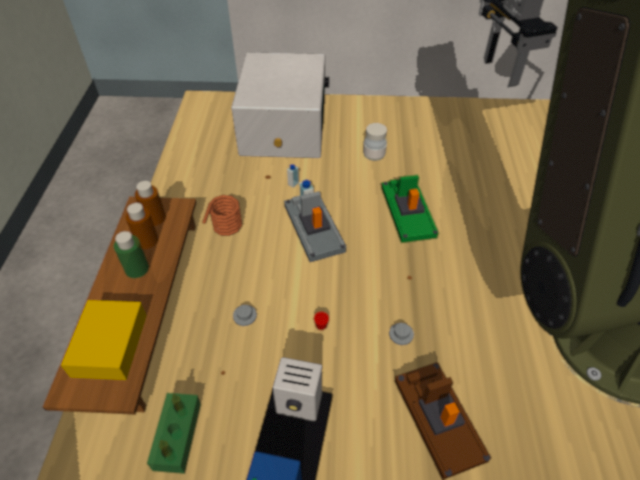

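Top view: the grey fixture is at (368,228), with the blue-stoppered cuvette at (390,211) and the orange post at (362,227). Things it could be confused with are the small cuvette at (428,200), the brown fixture at (188,335) and the green fixture at (398,316). By the description I choose the grey fixture with the larger cuvette standing in it. The photometer has its detector at (124,222) and its lamp at (187,227). Next I'll check close crops.

Run:
```python
from h import *
a=cv2.imread('pics/top0.png')
k=cv2.resize(a[185:275,320:450],None,fx=6,fy=6,interpolation=cv2.INTER_CUBIC)
cv2.imwrite('pics/cf.png',k)
k=cv2.resize(a[190:270,95:225],None,fx=6,fy=6,interpolation=cv2.INTER_CUBIC)
cv2.imwrite('pics/cp.png',k)
```

```text
(no output)
```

View pics/cf.png

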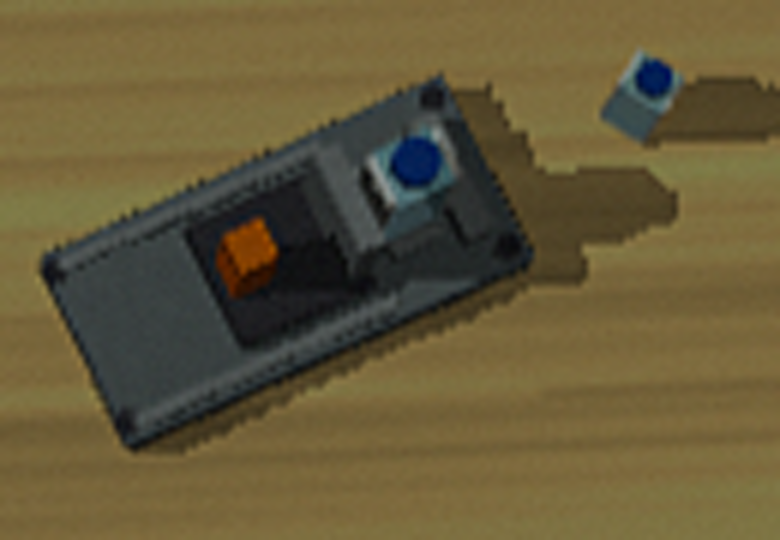

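View pics/cp.png

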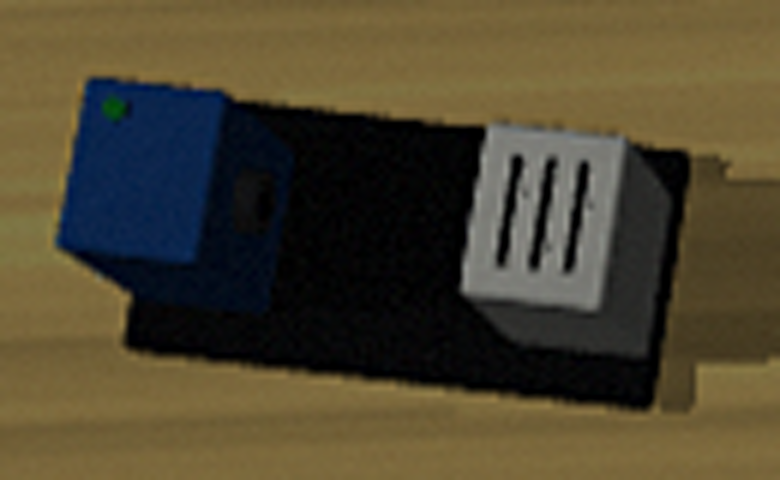

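```bash
cat > fit.py <<'E'
from h import *
from scipy.optimize import least_squares
c=load('top0')
def fit(pts,off,x0):
    W=[ [ (u+.5)/6-.5+off[0],(v+.5)/6-.5+off[1]] for (u,v),_ in pts]
    A=np.array([atz(c,*w,l[2])[:2] for w,(_,l) in zip(W,pts)])
    L=np.array([l[:2] for _,l in pts],float)
    f=lambda p:((L@np.array([[np.cos(p[2]),np.sin(p[2])],[-np.sin(p[2]),np.cos(p[2])]])+p[:2])-A).ravel()
    r=least_squares(f,x0); print(np.round(r.x,4),np.round(np.degrees(r.x[2]),2)); print(np.round(r.fun.reshape(-1,2),1).tolist()); return r.x
if __name__=='__main__':
    # fixture +y leftwards in image (world +y); +x up in image (world +x)
    F=fit([((45,262),(40,85,20)),((130,440),(-40,85,20)),((438,80),(40,-85,20)),((528,252),(-40,-85,20))],(320,185),[400,-150,0.4])
    st=atz(c,(417.5)/6-.5+320,(160.5)/6-.5+185,94); po=atz(c,250/6-.5+320,240/6-.5+185,75)
    R=np.array([[np.cos(F[2]),-np.sin(F[2])],[np.sin(F[2]),np.cos(F[2])]])
    for n,q in(('stopper',st),('post',po)): print(n,q,R.T@(q[:2]-F[:2]))
    P=fit([((488,124),(32,-48,107)),((628,140),(32,-100,107)),((600,310),(-32,-100,107)),((462,293),(-32,-48,107)),
     ((90,78),(32,100,107)),((228,93),(32,48,107)),((195,262),(-32,48,107)),((58,246),(-32,100,107)),((688,152),(50,-100,15)),((652,407),(-50,-100,15))],(95,190),[400,200,-0.1])
E
python3 fit.py
```

```text
[ 5.624507e+02 -2.410726e+02  4.023000e-01] 23.05
[[1.5, 3.0], [-2.9, 0.3], [3.3, -0.8], [-2.0, -2.6]]
stopper [ 579.98343299 -282.92836261   94.        ] [ -0.25575645 -45.37877983]
post [ 557.54172958 -222.93423977   75.        ] [ 2.58502487 18.61227258]
[ 5.743915e+02  2.226303e+02 -1.577000e-01] -9.03
[[1.1, -1.7], [0.8, -3.5], [-1.4, -3.5], [-1.3, -0.5], [1.7, 3.2], [1.0, 0.9], [-1.2, 0.5], [-0.7, 3.6], [0.5, -0.2], [-0.6, 1.4]]
```

Run:
```python
from h import *
t=load('top0');s=load('side0')
print('box floor L',atz(t,470,224,0),atz(s,322,155,0),atz(s,238,152,0))
def tri(a,b):
    p,d=ray(t,*a);q,e=ray(s,*b); k=np.linalg.lstsq(np.stack([d,-e],1),q-p,rcond=None)[0]; return np.round((p+d*k[0]+q+e*k[1])/2,1),np.linalg.norm(p+d*k[0]-q-e*k[1])
# box top corners: top (468,212)->near robot left ; (460,135)? far left
print(tri((468,213),(322,105)),tri((461,137),(237,103)))
print('stopper',tri((389.2,211.3),(307,184)))
print('bottles',tri((286,74),(125,240)))
```

```text
box floor L [ 565.51605005 -479.38901106    0.        ] [ 556.19914681 -485.54460234    0.        ] [ 7.61575124e+02 -4.88111531e+02 -1.13686838e-13]
(array([ 551.8, -430.8,  177.3]), np.float64(4.733503919163689)) (array([ 724.2, -432.9,  172.6]), np.float64(21.317168703280558))
stopper (array([ 579.5, -283.5,   89.2]), np.float64(3.003709997022667))
bottles (array([882.3, -72.9, 138.8]), np.float64(4.9236761244787))
```

Emit:
play_rows(rows=[{"dp":[0.5387,-0.182,0.0357],"rotation":[0,0,0],"grip":1},{"dp":[0.5387,-0.182,0.0357],"rotation":[0,0,0],"grip":1},{"dp":[0.5387,-0.182,0.0357],"rotation":[0,0,0],"grip":1},{"dp":[0.5387,-0.182,0.0357],"rotation":[0,0,0],"grip":1},{"dp":[0.5387,-0.182,0.0357],"rotation":[0,0,0],"grip":1},{"dp":[0.5387,-0.182,0.0357],"rotation":[0,0,0],"grip":1},{"dp":[0.5387,-0.182,0.0357],"rotation":[0,0,0],"grip":1},{"dp":[0.5387,-0.182,0.0357],"rotation":[0,0,0],"grip":1},{"dp":[0.5387,-0.182,0.0357],"rotation":[0,0,0],"grip":1},{"dp":[0.5387,-0.182,0.0357],"rotation":[0,0,0],"grip":1},{"dp":[0.5387,-0.182,0.0357],"rotation":[0,0,0],"grip":1},{"dp":[0.5387,-0.182,0.0357],"rotation":[0,0,0],"grip":1},{"dp":[0.5387,-0.182,0.0357],"rotation":[0,0,0],"grip":1},{"dp":[0.5387,-0.182,0.0357],"rotation":[0,0,0],"grip":1}])

```text
time_s: 1.85
eef_pos: [557.9, -227.2, 200.0]
tcp_rot: [[0.945, 0.326, -0.001], [0.326, -0.945, 0.0], [-0.0, -0.0, -1.0]]
force: [-0.4, -0.1, -0.1]
grip_width: 93.7
grip_force: 0.0
```

Emit:
play_rows(rows=[{"dp":[0,0,0],"rotation":[0,0,-0.157],"grip":1},{"dp":[0,0,0],"rotation":[0,0,-0.157],"grip":1},{"dp":[0,0,0],"rotation":[0,0,-0.157],"grip":1},{"dp":[0,0,0],"rotation":[0,0,-0.157],"grip":1},{"dp":[0,0,0],"rotation":[0,0,-0.157],"grip":1},{"dp":[0,0,0],"rotation":[0,0,-0.157],"grip":1},{"dp":[0,0,0],"rotation":[0,0,-0.157],"grip":1},{"dp":[0,0,0],"rotation":[0,0,-0.157],"grip":1},{"dp":[0,0,0],"rotation":[0,0,-0.157],"grip":1},{"dp":[0,0,0],"rotation":[0,0,-0.157],"grip":1},{"dp":[0,0,0],"rotation":[0,0,0],"grip":1},{"dp":[0,0,0],"rotation":[0,0,0],"grip":1}])

```text
time_s: 3.35
eef_pos: [557.1, -228.0, 200.3]
tcp_rot: [[-0.391, 0.921, -0.0], [0.921, 0.391, 0.0], [0.0, -0.0, -1.0]]
force: [-0.7, -1.4, -0.7]
grip_width: 94.0
grip_force: 0.0
```

Run:
```python
from h import *
c=snap('wrist','w1'); print(c['position'],np.round(c['attitude'],3),c['fx'],c['cx'],c['cy'])
s=ctrl.observe();print(s['eef_pos'],np.round(s['tcp_rot'],4),s['time_s'])
```

```text
[ 528.00230887 -156.63450855  354.23243595] [[ 0.92   0.378  0.102]
 [ 0.392 -0.888 -0.242]
 [-0.001  0.263 -0.965]] 371.64829954431775 323.36332742040366 234.25047967142842
[ 557.13450746 -228.02094131  200.31977743] [[-3.913e-01  9.203e-01 -2.000e-04]
 [ 9.203e-01  3.913e-01  1.000e-04]
 [ 2.000e-04 -2.000e-04 -1.000e+00]] 3.4
```

View pics/w1.png

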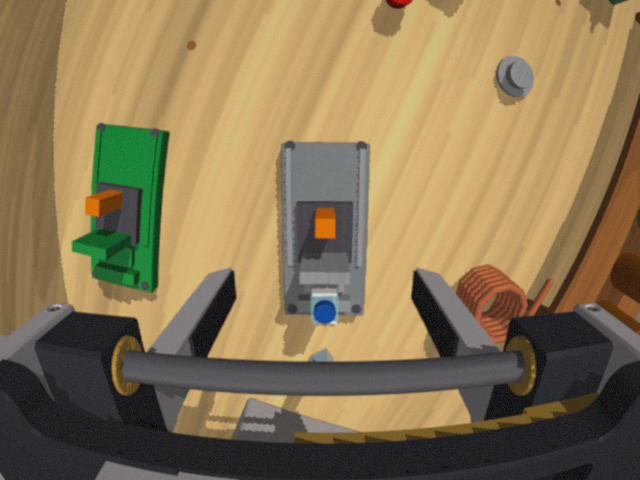

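The wrist view shows the grey fixture squarely between the fingers, at (325,228). The post is near (325,225), the jaw plate at (325,272) and the stopper at (325,311). I'll enlarge it.

Run:
```python
from h import *
a=cv2.imread('pics/w1.png')
cv2.imwrite('pics/w1c.png',cv2.resize(a[135:335,270:380],None,fx=3,fy=3,interpolation=cv2.INTER_CUBIC))
```

```text
(no output)
```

View pics/w1c.png

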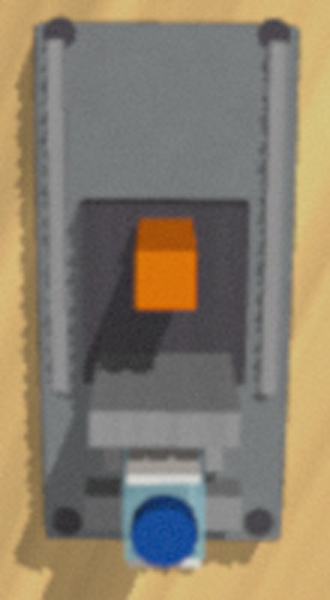

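Run:
```python
from h import *
c=load('w1')
g=lambda u,v,z: atz(c,(u+.5)/3-.5+270,(v+.5)/3-.5+135,z,True)
K=[g(37,24,20),g(297,24,20),g(280,538,20),g(44,538,20)]
K=np.array(K)[:,:2];print(K.round(1),K.mean(0))
a=(K[0]+K[1]-K[2]-K[3])/2; print(np.linalg.norm(a),'yaw',np.degrees(np.arctan2(a[1],a[0]))-90)
b=(K[1]+K[2]-K[0]-K[3])/2; print(np.linalg.norm(b),np.degrees(np.arctan2(b[1],b[0])))
th=np.radians(23.05);R=np.array([[np.cos(th),-np.sin(th)],[np.sin(th),np.cos(th)]])
st=g(164,528,94)[:2];po=g(166,280,75)[:2];fb=g(162,440+10,81)[:2]
for n,q in (('st',st),('po',po)): print(n,q.round(1),(R.T@(q-K.mean(0))).round(1))
print('st-po',(R.T@(st-po)).round(1))
print([g(135,280,75)-g(197,280,75),g(166,250,75)-g(166,311,75)])
```

```text
[[ 496.2 -176.9]
 [ 567.4 -146.4]
 [ 632.9 -301.6]
 [ 559.8 -332.7]] [ 564.08870646 -239.41093778]
168.4065640397996 yaw 22.549994435834677
78.49830612059884 23.081930793163256
st [ 580.5 -278.5] [ -0.2 -42.3]
po [ 556.8 -221.5] [ 0.3 19.3]
st-po [ -0.5 -61.7]
[array([-14.74428461,  -6.27776423,   0.        ]), array([-6.38803857, 14.96696421,  0.        ])]
```

Emit:
play_rows(rows=[{"dp":[0.061,0.02,0.3675],"rotation":[0,0,0],"grip":1},{"dp":[0,0,0.3675],"rotation":[0,0,0],"grip":1},{"dp":[0,0,0.3675],"rotation":[0,0,0],"grip":1},{"dp":[0,0,0.3675],"rotation":[0,0,0],"grip":1},{"dp":[0,0,0.3675],"rotation":[0,0,0],"grip":1},{"dp":[0,0,0.3675],"rotation":[0,0,0],"grip":1},{"dp":[0,0,0],"rotation":[0,0,0],"grip":-1},{"dp":[0,0,0],"rotation":[0,0,0],"grip":-1},{"dp":[0,0,0],"rotation":[0,0,0],"grip":-1},{"dp":[0,0,0],"rotation":[0,0,0],"grip":-1},{"dp":[0,0,0],"rotation":[0,0,0],"grip":-1},{"dp":[0,0,0],"rotation":[0,0,0],"grip":-1},{"dp":[0,0,0],"rotation":[0,0,0],"grip":-1}], squeeze=15)

```text
time_s: 5.03
eef_pos: [556.8, -224.2, 68.2]
tcp_rot: [[-0.394, 0.919, 0.0], [0.919, 0.394, 0.0], [0.0, 0.0, -1.0]]
force: [-0.1, 0.2, 0.8]
grip_width: 27.8
grip_force: 0.0
```

Emit:
play_rows(rows=[{"dp":[0,0,0],"rotation":[0,0,0],"grip":-1},{"dp":[0,0,0],"rotation":[0,0,0],"grip":-1},{"dp":[0,0,0],"rotation":[0,0,0],"grip":-1},{"dp":[0,0,0],"rotation":[0,0,0],"grip":-1}], squeeze=15)

```text
time_s: 5.52
eef_pos: [556.8, -224.3, 68.1]
tcp_rot: [[-0.394, 0.919, -0.0], [0.919, 0.394, 0.0], [0.0, -0.0, -1.0]]
force: [-2.7, -0.0, 0.3]
grip_width: 15.8
grip_force: 15.0
```

Emit:
play_rows(rows=[{"dp":[0.1,0,0],"rotation":[0,0,0],"grip":-1},{"dp":[0.1,0,0],"rotation":[0,0,0],"grip":-1},{"dp":[0.1,0,0],"rotation":[0,0,0],"grip":-1},{"dp":[0.1,0,0],"rotation":[0,0,0],"grip":-1},{"dp":[0.1,0,0],"rotation":[0,0,0],"grip":-1},{"dp":[0.1,0,0],"rotation":[0,0,0],"grip":-1},{"dp":[0.1,0,0],"rotation":[0,0,0],"grip":-1},{"dp":[0.06,0,0],"rotation":[0,0,0],"grip":-1},{"dp":[0,0,0],"rotation":[0,0,0],"grip":-1}])

```text
time_s: 6.65
eef_pos: [539.2, -182.2, 68.2]
tcp_rot: [[-0.394, 0.919, 0.001], [0.919, 0.394, -0.0], [-0.001, 0.001, -1.0]]
force: [6.0, -1.9, -5.4]
grip_width: 16.0
grip_force: 15.0
```

Emit:
play_rows(rows=[{"dp":[0.05,0,0],"rotation":[0,0,0],"grip":-1},{"dp":[0.03,0,0],"rotation":[0,0,0],"grip":-1},{"dp":[0.02,0,0],"rotation":[0,0,0],"grip":-1},{"dp":[0,0,0],"rotation":[0,0,0],"grip":-1}])

```text
time_s: 7.15
eef_pos: [537.5, -178.3, 68.7]
tcp_rot: [[-0.394, 0.919, 0.003], [0.919, 0.394, -0.003], [-0.004, 0.002, -1.0]]
force: [9.7, -13.4, -6.3]
grip_width: 16.0
grip_force: 15.0
```

Emit:
play_rows(rows=[{"dp":[0.03,0,0],"rotation":[0,0,0],"grip":-1},{"dp":[0,0,0],"rotation":[0,0,0],"grip":-1}])

```text
time_s: 7.4
eef_pos: [536.8, -176.7, 68.8]
tcp_rot: [[-0.394, 0.919, 0.004], [0.919, 0.394, -0.003], [-0.004, 0.002, -1.0]]
force: [9.4, -13.2, -6.2]
grip_width: 15.9
grip_force: 15.0
```

Emit:
play_rows(rows=[{"dp":[0,0,0],"rotation":[0,0,0],"grip":1},{"dp":[0,0,0],"rotation":[0,0,0],"grip":1},{"dp":[0,0,0],"rotation":[0,0,0],"grip":1},{"dp":[0,0,0],"rotation":[0,0,0],"grip":1},{"dp":[0,0,0],"rotation":[0,0,0],"grip":1},{"dp":[0,0,-0.1],"rotation":[0,0,0],"grip":1},{"dp":[0,0,-0.4],"rotation":[0,0,0],"grip":1},{"dp":[0,0,-0.5],"rotation":[0,0,0],"grip":1},{"dp":[0,0,-0.5],"rotation":[0,0,0],"grip":1},{"dp":[0,0,-0.5],"rotation":[0,0,0],"grip":1},{"dp":[0,0,-0.2],"rotation":[0,0,0],"grip":1}])

```text
time_s: 8.78
eef_pos: [536.2, -175.3, 202.1]
tcp_rot: [[-0.394, 0.919, 0.002], [0.919, 0.394, -0.001], [-0.002, 0.002, -1.0]]
force: [-0.1, -0.5, -0.5]
grip_width: 93.7
grip_force: 0.0
```

Emit:
play_rows(rows=[{"dp":[0,0,0],"rotation":[0,0,0.15],"grip":1},{"dp":[0,0,0],"rotation":[0,0,0.15],"grip":1},{"dp":[0,0,0],"rotation":[0,0,0.15],"grip":1},{"dp":[0,0,0],"rotation":[0,0,0.15],"grip":1},{"dp":[0,0,0],"rotation":[0,0,0.15],"grip":1},{"dp":[0,0,0],"rotation":[0,0,0.15],"grip":1},{"dp":[0,0,0],"rotation":[0,0,0.15],"grip":1},{"dp":[0,0,0],"rotation":[0,0,0.15],"grip":1},{"dp":[0,0,0],"rotation":[0,0,0.15],"grip":1},{"dp":[0,0,0],"rotation":[0,0,0.15],"grip":1},{"dp":[0,0,0],"rotation":[0,0,0],"grip":1}])

```text
time_s: 10.15
eef_pos: [535.6, -175.1, 199.6]
tcp_rot: [[0.919, 0.395, -0.001], [0.395, -0.919, 0.0], [-0.001, -0.001, -1.0]]
force: [-0.3, -0.6, -0.2]
grip_width: 93.7
grip_force: 0.0
```

Emit:
play_rows(rows=[{"dp":[0,0.4775,0],"rotation":[0,0,0],"grip":1},{"dp":[0,0.4775,0],"rotation":[0,0,0],"grip":1},{"dp":[0,0.4775,0],"rotation":[0,0,0],"grip":1},{"dp":[0,0.4775,0],"rotation":[0,0,0],"grip":1},{"dp":[0,0,0],"rotation":[0,0,0],"grip":1},{"dp":[0,0,0],"rotation":[0,0,0],"grip":1}])

```text
time_s: 10.9
eef_pos: [580.7, -279.8, 199.8]
tcp_rot: [[0.918, 0.396, -0.001], [0.396, -0.918, 0.001], [-0.0, -0.001, -1.0]]
force: [-0.5, 0.5, 0.2]
grip_width: 93.7
grip_force: 0.0
```

Run:
```python
from h import *
c=snap('wrist','w2'); t=snap('top','top2'); print(c['position'])
a=c['pixels'][:,:,::-1]
b=a[100:350,200:450]
b=cv2.resize(b,None,fx=2.4,fy=2.4,interpolation=cv2.INTER_CUBIC)
cv2.imwrite('pics/w2c.png',b)
s=ctrl.observe();print(s['eef_pos'],s['time_s'])
```

```text
[ 651.52781737 -248.52242875  353.66423397]
[ 580.83196021 -279.60707428  200.23093604] 11.0
```

View pics/w2c.png

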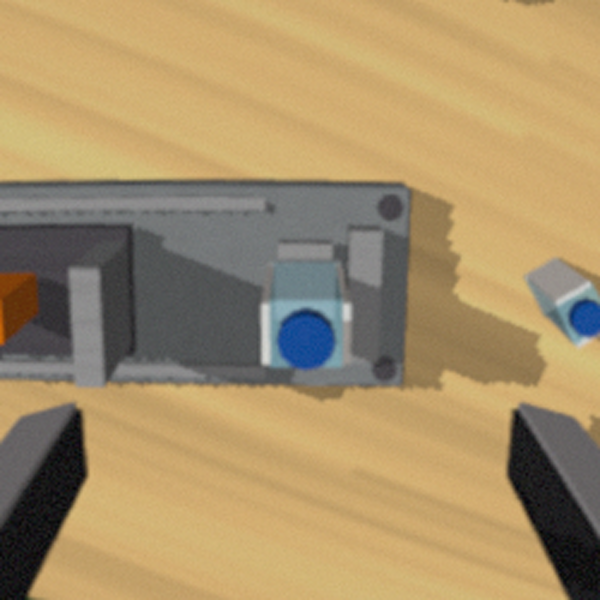

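The jaw plate is well back at crop (88,325) and the cuvette stands free, with its stopper centre at crop (307,339). The fingers straddle it at x = 87 and x = 508.

Run:
```python
from h import *
c=load('w2')
g=lambda u,v,z: atz(c,(u+.5)/2.4-.5+200,(v+.5)/2.4-.5+100,z,True)
st=g(307,339,94); print('stopper w2',st)
tc=np.array([580.8,-279.6,200.2]); Rx=np.array([.918,.396]);Ry=np.array([.396,-.918])
d=st[:2]-tc[:2]; print('tool xy of stopper rel TCP',d@Rx,d@Ry)
# plane z of fingertip: check finger mid
for u,v in((87,410),(508,410)):
    q=g(u,v,175.2)[:2]-tc[:2]; print(q@Rx,q@Ry)
# top cam reprojection: expected stopper pixel
t=load('top2'); im=t['pixels'].astype(int)
# glass axis base: cheeks/base edge checks of fixture right end corners
for p in((405,185),(402,384)):
    print(g(*p,20)[:2])
# top0 blue stopper centroid
t=load('top0');im=t['pixels'].astype(int)[195:225,375:405]
m=(im[...,2]>im[...,0]+50)&(im[...,2]>im[...,1]+40); v,u=np.nonzero(m);print(u.mean()+375,v.mean()+195,m.sum(),atz(t,u.mean()+375,v.mean()+195,93))
im=c['pixels'].astype(int)[210:270,300:345]
m=(im[...,2]>im[...,0]+50)&(im[...,2]>im[...,1]+40); v,u=np.nonzero(m);q=atz(c,u.mean()+300,v.mean()+210,94,True);d=q[:2]-tc[:2];print(q,d@Rx,d@Ry)
```

```text
stopper w2 [ 582.97348235 -281.42977918   94.        ]
tool xy of stopper rel TCP 1.270664238375998 2.5404362965894265
8.783158168302236 -46.25049972020085
8.866415388651925 45.50014353883198
[ 633.43963335 -300.61865998]
[ 561.31589772 -332.97163791]
389.06976744186045 211.27906976744185 43 [ 580.16726222 -283.02890884   93.        ]
[ 582.25323694 -281.17023795   94.        ] 0.7122572814278691 2.0169602648597698
```

Emit:
play_rows(rows=[{"dp":[-0.007,0.038,0],"rotation":[0,0,0.005],"grip":0.3},{"dp":[0,0,0],"rotation":[0,0,0],"grip":0.3},{"dp":[0,0,0.32],"rotation":[0,0,0],"grip":0.3},{"dp":[0,0,0.32],"rotation":[0,0,0],"grip":0.3},{"dp":[0,0,0.32],"rotation":[0,0,0],"grip":0.3},{"dp":[0,0,0.32],"rotation":[0,0,0],"grip":0.3},{"dp":[0,0,0.32],"rotation":[0,0,0],"grip":0.3},{"dp":[0,0,0.32],"rotation":[0,0,0],"grip":0.3},{"dp":[0,0,0.315],"rotation":[0,0,0],"grip":0.3},{"dp":[0,0,0],"rotation":[0,0,0],"grip":0.3},{"dp":[0,0,0],"rotation":[0,0,0],"grip":0.3}])

```text
time_s: 12.38
eef_pos: [581.8, -282.9, 66.7]
tcp_rot: [[0.921, 0.389, 0.001], [0.389, -0.921, -0.0], [0.001, 0.001, -1.0]]
force: [0.3, -0.6, 0.2]
grip_width: 61.2
grip_force: 0.0
```

Run:
```python
from h import *
c=snap('wrist','w3'); t=snap('side','s3')
s=ctrl.observe();print(s['eef_pos'],s['time_s'],s['grip_width']);print(s['tcp_rot'].round(4))
a=c['pixels'][200:400,200:450,::-1]; a=cv2.resize(a,None,fx=2.4,fy=2.4,interpolation=cv2.INTER_CUBIC)
u,v=map(int,proj(t,s['eef_pos']));print(u,v)
b=t['pixels'][v-40:v+60,u-40:u+40,::-1];b=cv2.resize(b,(384,480),interpolation=cv2.INTER_CUBIC)
o=np.zeros((480,784,3),np.uint8);o[:,400:]=b;o[:320,:400]=a[:320,100:500];cv2.imwrite('pics/w3c.png',o)
```

```text
[ 581.86378667 -282.92944828   66.97836806] 12.475 61.10253666834836
[[ 9.211e-01  3.893e-01  1.300e-03]
 [ 3.893e-01 -9.211e-01 -7.000e-04]
 [ 9.000e-04  1.100e-03 -1.000e+00]]
305 191
```

View pics/w3c.png

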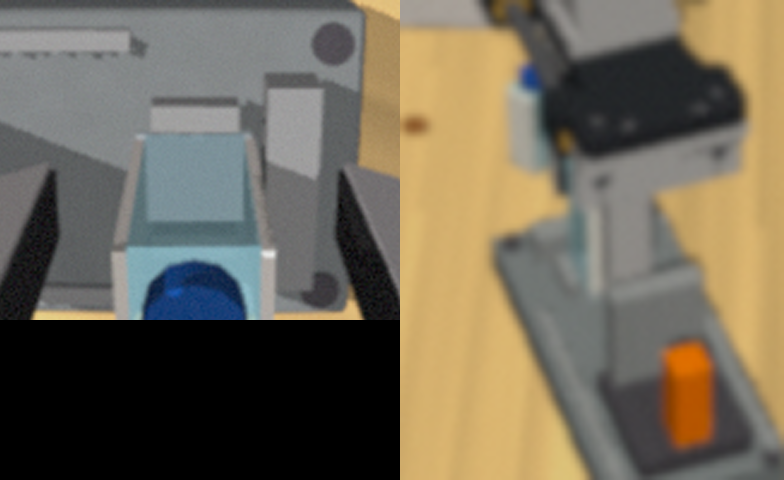

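Run:
```python
from h import *
c=load('w3');t=load('s3')
tc=np.array([581.86,-282.93]);Rx=np.array([.921,.389]);Ry=np.array([.389,-.921])
g=lambda u,v,z: atz(c,(u+100.5)/2.4-.5+200,(v+.5)/2.4-.5+200,z,True)
for n,p,z in(('stopper',(195,313),94),('edgeL',(128,247),84),('edgeR',(262,247),84),('cheektop',(195,107),28),('basecornerR',(362,10),20)):
    d=g(*p,z)[:2]-tc; print(n,(d@Rx).round(2),(d@Ry).round(2))
# project model of frosted +y face & finger back outlines into s3 crop
u0,v0=305-40,191-40
def cr(x,y,z):
    P=np.r_[tc+x*Rx-y*Ry,z]; u,v=proj(t,P); return round((u-u0+.5)*4.8+400),round((v-v0+.5)*4.8)
print('frost -x/+x edge z=50,30', [cr(x,14,z) for x in(-11,11) for z in(70,45)])
print('clear far corner',cr(11,-14,60))
print('finger back edges', [cr(x,30.5+12.5,z) for x in(-8,8) for z in(70,50)])
```

```text
stopper 4.12 -1.07
edgeL 11.23 -12.43
edgeR 11.24 10.27
cheektop 19.19 -1.13
basecornerR 40.14 37.45
frost -x/+x edge z=50,30 [(631, 208), (632, 250), (583, 221), (584, 263)]
clear far corner (562, 196)
finger back edges [(648, 255), (648, 288), (612, 264), (613, 297)]
```

Emit:
play_rows(rows=[{"dp":[0.002,-0.013,0.01],"rotation":[0,0,0],"grip":0.0},{"dp":[0,0,0],"rotation":[0,0,0],"grip":-0.2},{"dp":[0,0,0],"rotation":[0,0,0],"grip":-0.3},{"dp":[0,0,0],"rotation":[0,0,0],"grip":-0.35},{"dp":[0,0,0],"rotation":[0,0,0],"grip":-0.5},{"dp":[0,0,0],"rotation":[0,0,0],"grip":-0.5},{"dp":[0,0,0],"rotation":[0,0,0],"grip":-0.5},{"dp":[0,0,0],"rotation":[0,0,0],"grip":-0.5},{"dp":[0,0,0],"rotation":[0,0,0],"grip":-0.5},{"dp":[0,0,0],"rotation":[0,0,0],"grip":-0.5}], squeeze=15)

```text
time_s: 13.72
eef_pos: [581.3, -282.0, 65.5]
tcp_rot: [[0.921, 0.389, 0.0], [0.389, -0.921, -0.0], [0.0, 0.0, -1.0]]
force: [0.0, 0.1, 0.6]
grip_width: 27.9
grip_force: 15.0
```

Emit:
play_rows(rows=[{"dp":[0,0,-0.05],"rotation":[0,0,0],"grip":-0.5},{"dp":[0,0,-0.15],"rotation":[0,0,0],"grip":-0.5},{"dp":[0,0,-0.3],"rotation":[0,0,0],"grip":-0.5},{"dp":[0,0,-0.4],"rotation":[0,0,0],"grip":-0.5},{"dp":[0,0,-0.4],"rotation":[0,0,0],"grip":-0.5},{"dp":[0,0,-0.4],"rotation":[0,0,0],"grip":-0.5},{"dp":[0,0,-0.35],"rotation":[0,0,0],"grip":-0.5},{"dp":[0,0,-0.15],"rotation":[0,0,0],"grip":-0.5},{"dp":[0,0,-0.05],"rotation":[0,0,0],"grip":-0.5},{"dp":[0,0,0],"rotation":[0,0,0],"grip":-0.5}])

```text
time_s: 14.98
eef_pos: [581.1, -281.9, 200.0]
tcp_rot: [[0.921, 0.389, -0.001], [0.389, -0.921, 0.0], [-0.0, -0.001, -1.0]]
force: [1.2, -0.9, 0.7]
grip_width: 27.9
grip_force: 15.0
```

Emit:
play_rows(rows=[{"dp":[0.05,-0.13,0],"rotation":[0,0,0],"grip":-0.5},{"dp":[0.12,-0.3,0],"rotation":[0,0,0],"grip":-0.5},{"dp":[0.1758,-0.4328,0],"rotation":[0,0,0],"grip":-0.5},{"dp":[0.1758,-0.4328,0],"rotation":[0,0,0],"grip":-0.5},{"dp":[0.1758,-0.4328,0],"rotation":[0,0,0],"grip":-0.5},{"dp":[0.1758,-0.4328,0],"rotation":[0,0,0],"grip":-0.5},{"dp":[0.1758,-0.4328,0],"rotation":[0,0,0],"grip":-0.5},{"dp":[0.1758,-0.4328,0],"rotation":[0,0,0],"grip":-0.5},{"dp":[0.1758,-0.4328,0],"rotation":[0,0,0],"grip":-0.5},{"dp":[0.1758,-0.4328,0],"rotation":[0,0,0],"grip":-0.5},{"dp":[0.1758,-0.4328,0],"rotation":[0,0,0],"grip":-0.5},{"dp":[0.1758,-0.4328,0],"rotation":[0,0,0],"grip":-0.5},{"dp":[0.1758,-0.4328,0],"rotation":[0,0,0],"grip":-0.5},{"dp":[0.1758,-0.4328,0],"rotation":[0,0,0],"grip":-0.5},{"dp":[0.1758,-0.4328,0],"rotation":[0,0,0],"grip":-0.5},{"dp":[0.1758,-0.4328,0],"rotation":[0,0,0],"grip":-0.5},{"dp":[0.17,-0.42,0],"rotation":[0,0,0],"grip":-0.5},{"dp":[0.13,-0.32,0],"rotation":[0,0,0],"grip":-0.5},{"dp":[0.08,-0.2,0],"rotation":[0,0,0],"grip":-0.5},{"dp":[0,0,0],"rotation":[0,0,0],"grip":-0.5}])

```text
time_s: 17.48
eef_pos: [574.0, 199.5, 200.4]
tcp_rot: [[0.921, 0.39, -0.0], [0.39, -0.921, -0.0], [-0.0, 0.0, -1.0]]
force: [1.0, -0.6, -0.9]
grip_width: 28.3
grip_force: 15.0
```

Emit:
play_rows(rows=[{"dp":[0,0,0],"rotation":[0,0,-0.05],"grip":-0.5},{"dp":[0,0,0],"rotation":[0,0,-0.12],"grip":-0.5},{"dp":[0,0,0],"rotation":[0,0,-0.16],"grip":-0.5},{"dp":[0,0,0],"rotation":[0,0,-0.16],"grip":-0.5},{"dp":[0,0,0],"rotation":[0,0,-0.16],"grip":-0.5},{"dp":[0,0,0],"rotation":[0,0,-0.16],"grip":-0.5},{"dp":[0,0,0],"rotation":[0,0,-0.108],"grip":-0.5},{"dp":[0,0,0],"rotation":[0,0,-0.05],"grip":-0.5},{"dp":[0,0,0],"rotation":[0,0,0],"grip":-0.5},{"dp":[0,0,0],"rotation":[0,0,0],"grip":-0.5}])

```text
time_s: 18.73
eef_pos: [574.3, 198.5, 200.5]
tcp_rot: [[0.158, 0.987, 0.0], [0.987, -0.158, -0.0], [-0.0, 0.0, -1.0]]
force: [-0.2, -0.5, -1.0]
grip_width: 27.7
grip_force: 15.0
```

Run:
```python
from h import *
c=snap('wrist','w4'); print(c['position'],c['attitude'].round(3))
s=ctrl.observe();print(s['eef_pos'],s['time_s'],s['grip_width'],s['force']);print(s['tcp_rot'].round(4))
```

```text
[586.97202754 275.05035514 354.40462849] [[ 0.988 -0.152 -0.042]
 [-0.157 -0.953 -0.26 ]
 [-0.     0.263 -0.965]]
[574.22894766 198.63734794 200.46035955] 18.775 27.91396621673095 [-0.07737739  0.06121818 -1.41623887]
[[ 0.158   0.9874 -0.    ]
 [ 0.9874 -0.158  -0.    ]
 [-0.      0.     -1.    ]]
```

View pics/w4.png

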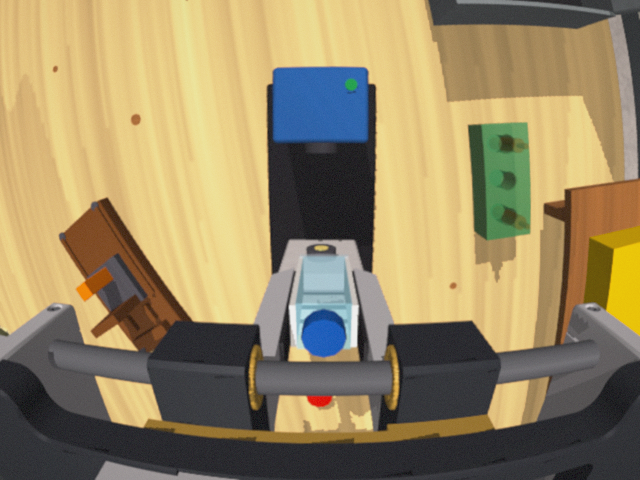

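Wrist view: the cuvette is held upright and centred between the fingers, with its stopper at (324,333). The detector's top corners are at (274,68), (368,68), (368,142) and (273,142). The base's far corners are at (268,86) and (376,86).

Run:
```python
from h import *
import fit
c=load('w4'); f=lambda u,v,z: atz(c,u,v,z,True)[:2]
D=[f(274,67.5,107),f(368,67.5,107),f(368,142,107),f(273,142,107)]
B=[f(268,86,15),f(376,86,15)]
th=-.1577; X=np.array([np.cos(th),np.sin(th)]);Y=np.array([-np.sin(th),np.cos(th)])
o=np.array([574.4,222.6])
for p in D+B: print(p.round(1),((p-o)@X).round(1),((p-o)@Y).round(1))
e=D[1]-D[0];print(np.degrees(np.arctan2(e[1],e[0])));e=D[2]-D[3];print(np.degrees(np.arctan2(e[1],e[0])));e=B[1]-B[0];print(np.degrees(np.arctan2(e[1],e[0])))
e=D[0]-D[3];print(np.degrees(np.arctan2(e[1],e[0]))-90)
```

```text
[562.1 325.9] -28.4 100.1
[623.2 316. ] 33.5 99.9
[615.4 266.3] 33.7 49.6
[553.3 276.3] -29.3 49.7
[544.8 328.6] -45.9 100.1
[641.1 313.2] 51.6 99.9
-9.174630780232523
-9.1343366718819
-9.119653034732828
-10.078069318603738
```

Run:
```python
from h import *
c=load('w4'); tc=np.array([574.23,198.64]);Rx=np.array([.158,.9874]);Ry=np.array([.9874,-.158])
im=c['pixels'].astype(int)[290:370,290:355]
m=(im[...,2]>im[...,0]+50)&(im[...,2]>im[...,1]+40); v,u=np.nonzero(m);print(u.min()+290,u.max()+290,v.min()+290,v.max()+290)
uc=(u.min()+u.max())/2+290
for p,z in(((uc,335),228),((300,240+5),175),((292,305),218),((357,305),218)):
    d=atz(c,*p,z,True)[:2]-tc; print(p,(d@Rx).round(2),(d@Ry).round(2))
```

```text
302 345 309 356
(np.float64(323.5), 335) 2.14 0.57
(300, 245) 22.89 -11.31
(292, 305) 10.36 -12.27
(357, 305) 10.37 14.22
```

Emit:
play_rows(rows=[{"dp":[0.1,-0.01,0],"rotation":[0,0,0],"grip":-0.5},{"dp":[0.2,-0.02,0],"rotation":[0,0,0],"grip":-0.5},{"dp":[0.103,-0.01,0],"rotation":[0,0,0],"grip":-0.5},{"dp":[0,0,0],"rotation":[0,0,0],"grip":-0.5},{"dp":[0,0,0.1],"rotation":[0,0,0],"grip":-0.5},{"dp":[0,0,0.2],"rotation":[0,0,0],"grip":-0.5},{"dp":[0,0,0.2],"rotation":[0,0,0],"grip":-0.5},{"dp":[0,0,0.2],"rotation":[0,0,0],"grip":-0.5},{"dp":[0,0,0.2],"rotation":[0,0,0],"grip":-0.5},{"dp":[0,0,0.2],"rotation":[0,0,0],"grip":-0.5},{"dp":[0,0,0.2],"rotation":[0,0,0],"grip":-0.5},{"dp":[0,0,0.2],"rotation":[0,0,0],"grip":-0.5},{"dp":[0,0,0.2],"rotation":[0,0,0],"grip":-0.5},{"dp":[0,0,0.113],"rotation":[0,0,0],"grip":-0.5},{"dp":[0,0,0],"rotation":[0,0,0],"grip":-0.5},{"dp":[0,0,0],"rotation":[0,0,0],"grip":-0.5}])

```text
time_s: 20.78
eef_pos: [575.8, 223.3, 92.1]
tcp_rot: [[0.157, 0.988, 0.001], [0.988, -0.157, 0.0], [0.0, 0.001, -1.0]]
force: [-0.0, 0.2, -1.3]
grip_width: 27.8
grip_force: 15.0
```

Run:
```python
from h import *
c=snap('wrist','w5'); t=snap('side','s5')
s=ctrl.observe();print(s['eef_pos'],s['time_s'],s['grip_width'],s['force']);print(s['tcp_rot'].round(4))
a=cv2.resize(c['pixels'][60:380,230:420,::-1],None,fx=1.8,fy=1.8,interpolation=cv2.INTER_CUBIC)
u,v=map(int,proj(t,[575,223,70]));print(u,v)
v1=min(480,v+70);b=t['pixels'][v1-144:v1,u-80:u+80,::-1];b=cv2.resize(b,None,fx=2.7,fy=2.7,interpolation=cv2.INTER_CUBIC)
o=np.zeros((580,790,3),np.uint8);o[:576,:342]=a[:576,:342];o[:b.shape[0],350:350+b.shape[1]]=b;cv2.imwrite('pics/w5c.png',o)
```

```text
[575.77761614 223.29605601  92.1274585 ] 20.875 27.9152677023696 [-1.3434429  -0.3791677  -1.00425434]
[[ 1.566e-01  9.877e-01  7.000e-04]
 [ 9.877e-01 -1.566e-01  2.000e-04]
 [ 3.000e-04  6.000e-04 -1.000e+00]]
287 431
```

View pics/w5c.png

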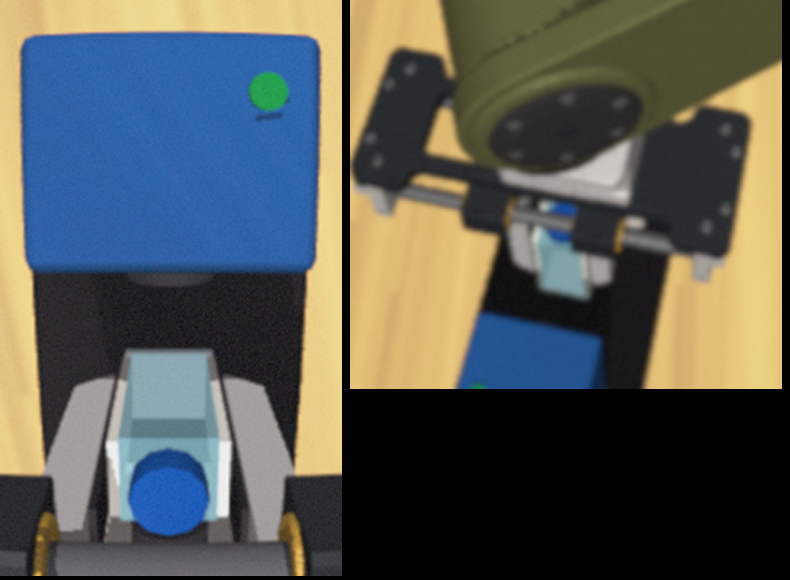

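Left panel: the cuvette is held between the detector and the camera. Its top glass edge mid is at crop (168,440) and the detector top's near edge runs from (30,268) to (315,268). The snout mid is at (171,275). Alignment looks close, so I'll quantify it.

Run:
```python
from h import *
c=load('w5'); tc=np.array([575.78,223.3]);Rx=np.array([.1566,.9877]);Ry=np.array([.9877,-.1566])
g=lambda u,v,z: atz(c,(u+.5)/1.8-.5+230,(v+.5)/1.8-.5+60,z,True)
for n,a,b,z in(('detfar',(22,50),(320,50),107),('detnear',(30,262),(315,262),107),('nearedgeY',(170,270),(170,270),107),('glasstop',(108,440),(230,440),110),('glassbot',(126,352),(213,352),46),('base',(37,330),(303,330),15)):
    for p in(a,b):
        d=g(*p,z)[:2]-tc; print(n,(d@Rx).round(2),(d@Ry).round(2),end=' ; ')
    print(((g(*a,z)+g(*b,z))[:2]/2-tc)@Ry)
```

```text
detfar 96.39 -29.96 ; detfar 96.51 31.9 ; 0.9734889027700735
detnear 51.18 -29.22 ; detnear 51.25 31.95 ; 1.3624445503910554
nearedgeY 49.32 0.79 ; nearedgeY 49.32 0.79 ; 0.7945357640538697
glasstop 10.98 -13.14 ; glasstop 11.0 14.39 ; 0.6241122371107859
glassbot 10.6 -12.88 ; glassbot 10.62 14.59 ; 0.8558901971092421
base 8.5 -47.46 ; base 8.57 49.71 ; 1.1219982205004138
```

```bash
python3 -c "
from plant import ctrl
print(ctrl.hand_in())"
```

```text
the job is handed in; nothing more can be done
None
```

I slid the jaw back to its end stop, lifted the cuvette by its frosted faces, and handed the job in with it held upright in the beam. Measured alignment across the beam was within about 0.5 mm, at 20.9 s of the 51 s allowed; the hand-in returned no verdict.

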